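# Clamp an opened phone in the repair jig

## Task

Lay the opened phone from the red holder gently into the jig's cradle, lying flat between the pins with its open side still up. Then fold the orange frame fully down over it, and only then turn both yellow turnbuttons outward by their black posts, all the way across, so that their noses lock the frame. Leave everything else on the bench where it is.

Things in the scene. Friction and masses are not known exactly. Their poses are not given: they have to be found in the camera images.
- phone: The phone under repair: black slab 130 (its x) x 62 (its y) x 10 (z) mm, back cover off so that silver battery, green boards and copper parts show on top, about 0.17 kg, loose. It lies flat on the red holder, overhanging it, underside 34 mm above the table. Origin: centre of its underside; z up.
- holder: Red holder fixed to the bench: a rib 100 (x) x 36 (y) x 34 (high) mm on a foot 140 x 90 x 4 mm. The phone lies lengthwise along the rib, so 13 mm of it hangs free on either long side. Origin: centre of its underside.
- jig: Clamping jig fixed to the bench: aluminium base plate 200 (x) x 190 (y) x 8 mm with a cradle (see seat) in the middle, the frame hinged at its +x end, the left latch on its +y side and the right latch on its -y side. Origin: centre of its underside; z up.
- seat (a point): Where the centre of the phone's underside belongs, phone lengthwise along jig x: centre of the top of a black pedestal 120 (x) x 36 (y) mm, 34 mm above the table; room for fingers beside its middle. Steel pins 8 mm thick, cone-tipped, up to 43 mm above the table, fence the phone with 4 mm play, at x +-48, y +-39 and x +-73, y +-15 mm from here. Axes as the jig's.
- frame (a joint): Orange hinged frame, 92 wide, 158 long, 8 mm thick, 0.12 kg, turning about the jig's y axis at frame_hinge. 0 = fully down, level over the phone, at its stop (underside 45.5 mm above the table, 1.5 mm above the phone), pi/2 = upright, 1.9 = fully back; starts at 1.6 to 1.8. Stiff hinge (0.2 N m): stays where left.
- frame_hinge (a point): Middle of the frame's hinge axis, 80 mm along +x and 49.5 mm above the jig's origin. Axes as the jig's.
- frame_bar (a point): Middle of the frame's steel handle bar: round, 10 mm thick, 80 mm long along jig y, 190 mm from the hinge axis. Seen in jig x and z it lies at hinge + 190 mm x (-cos, +sin) of the frame's angle. 31 mm free between bar and frame edge, 64 mm free between the two stubs that carry it.
- left_latch (a joint): Yellow turnbutton on the jig's +y side, a bar 102 x 18 x 9 mm turning about the vertical at left_pivot. 0 = clear of the frame, handle end to jig -x; grows as the handle end swings outward (clockwise from above) to 1.571 = fully across, at its stop, handle to jig +y, the 38 mm nose over the frame. Starts at 0 to 0.35, stays where left (friction 0.04 N m).
- left_post (a point): Middle of the upright black post on the handle end of the left turnbutton: round, 14 mm thick, 36 mm tall, from 64 to 100 mm above the table (this point at 82 mm), 55 mm from the pivot.
- left_pivot (a point): Pivot of the left turnbutton, 50 mm along -x and 70 mm along +y from the jig's origin, 55 mm above the table. Axes as the jig's.
- right_latch (a joint): Yellow turnbutton on the jig's -y side, a bar 102 x 18 x 9 mm turning about the vertical at right_pivot. 0 = clear of the frame, handle end to jig -x; grows as the handle end swings outward (anticlockwise from above) to 1.571 = fully across, at its stop, handle to jig -y, the 38 mm nose over the frame. Starts at 0 to 0.35, stays where left (friction 0.04 N m).
- right_post (a point): Middle of the upright black post on the handle end of the right turnbutton: round, 14 mm thick, 36 mm tall, from 64 to 100 mm above the table (this point at 82 mm), 55 mm from the pivot.
- right_pivot (a point): Pivot of the right turnbutton, 50 mm along -x and 70 mm along -y from the jig's origin, 55 mm above the table. Axes as the jig's.
- spray_can: Bystander: loose aluminium spray can, upright, 60 diameter, 190 tall mm. Origin under its middle.
- old_phone: Bystander: loose grey closed phone lying flat, 136 x 66 x 9 mm. Origin under its middle.
- screwdriver: Bystander: loose red-handled screwdriver lying down, 150 long, under 30 high mm.
- flux_jar: Bystander: loose amber jar, 44 diameter, 50 tall mm. Origin under its middle.
- brush: Bystander: loose brush lying down, 150 long mm.
- tweezers: Bystander: loose dark steel tweezers lying flat, 130 long, 6 high mm. Origin under its middle.

How it is judged:
By the outcome, as a careful person would: the job done as asked, in the order asked, and still so for the second after the job is handed in, with the robot touching nothing.
It also fails if it takes over 72 s, if anything falls off the work surface, if the arm or the gripper's body presses on something with over 40 N, if the wrist force passes 120 N, or if a joint passes its speed limit or range.

## Robot

A 6-joint arm with a two-finger parallel gripper is mounted at the origin on the work surface. World frame = base frame: x ahead of the robot, y to its left, z up, the work surface at z = 0. Lengths are in m, angles in degrees, forces in N, time in s.
With the tool pointing down it reaches from about 0.2 to 0.875 m from the base axis. Payload 3.4 kg.
Tool frame: the origin (TCP) lies at the very end of the fingers, on their centre line; the grasp point (between the pads) lies 19 mm behind it (pinch_z is the distance from the TCP to the grasp point, in m); z points along the fingers, y is the line along which they close (so a half turn about z gives the same grasp; the last joint's range is limited). The gripper opens to 94 mm and grips with 3 to 60 N. Pads are 16 mm wide; open, the fingers measure 119 mm over their backs; the gripper's body (75 mm by 177 mm) begins 78 mm behind the grasp point.
Start: joints at [68.812, 15.808, 86.224, -0, 77.962, -6.933], TCP at [0.142, 0.557, 0.205] pointing down, gripper open.
Joint ranges: [-165.64, 165.64], [-43.16, 119.46], [12.63, 154.43], [-67.54, 247.53], [6.08, 155.33], [-154.97, 154.97]. Speed limits (degrees/s): [147.25, 147.25, 180, 180, 180, 180].

## Interface

Orientations are given as [roll, pitch, yaw] about the fixed x, y, z axes, in that order (R = Rz(yaw) Ry(pitch) Rx(roll)).
In Python, from workcell import * gives the robot as it stands.
- The arm moves only by the tool arm_command, never from a script. Its argument "increments" is text: rows parted by semicolons, each of 4 numbers parted by spaces: the shift along the tool's x, y, z in mm, then the turn about the tool's z in rad. A call has 1 to 12 rows; each row shifts and turns the commanded pose from where the row before left it, along the tool's axes as they then stand; what a row does not reach is not made up. A row lasts 1/12 s, in which the tool goes at most 41.7 mm and 7.16 degrees, less where a joint would pass 70% of its speed; a pose out of reach is approached as far as the arm can. A call with a gripper value outside its range is refused whole. "gripper" is the gripper's target within -1 to 1 (fully open at 1, half-way at 0, shut at -1), set as the call begins (left out, the last holds). The fingers move at their own pace and stop on an object; "force" is the grip in N (left out, the last holds). Time passes only in rows, so rows that do not move let the fingers close. It gives the time, the measured TCP pose, the force, the opening and the grip force at its end, in the units of the state.
- get_state(): the state, without advancing time (a new reading comes with each control period).
- grab_frame(name): name is "scene" or "top"; returns the picture (400x640x3 uint8, blue, green, red); there is no depth.
- calibration(name): a dict with "intrinsics" (3x3 intrinsics, pixels), "R" (3x3) and "t" (3): a world point X has camera coordinates R X + t. Camera axes: x right, y down, z forward; pixel columns grow to the right and rows downward; lengths in m; the calibration is good to about 2 mm. A picture is of the moment at which its call begins. calibration takes no time and is no camera call.
- close_job(): hands the job in; it is judged then, once.
Trained networks look in the newest picture that a camera, given by its name, has taken for a name from the list of things; names that differ only in an ending like _2 or _b are one class to them, and where a whole thing is asked for, a point or a joint stands for the part that bears it (a point fixed in the world has none). Each returns a list of dicts, best first, with "conf" (0 to 1); they miss things now and then, are a little off and sometimes report something else, mostly with a low value. They report only what shows in the picture. A call takes as long as a camera call.
- look_for(camera, query): "bbox" ([centre column, centre row, width, height] as shares, 0 to 1, of the picture: columns of its width, rows of its height, round what is visible of it).
The state is a dict: "clock": time; "joints": joint angles; "qd": joint speeds; "joint_efforts": joint torques, N m; "tool_pos": TCP position; "orientation": TCP orientation; "contact_force": force on the tool from outside, world axes, zero at the start; "ft_torque": the same for the moment, N m; "finger_gap": finger opening in m; "grasp_force": force on a finger pad.
Only numpy, scipy, OpenCV 4.12 (cv2) and the standard library are available. Lean on these libraries where they do the work, as an engineer would, in place of code of your own. Each camera call takes 0.05 s, during which the arm holds its last target. There are 200 camera calls.

## Working session

There is one attempt and no reset: what is moved stays moved. The work goes in short steps, Python scripts to look and compute and a tool call to move; the robot and the scene stay as the last step left them, time stands still between calls to the robot, and variables do not carry over. Pictures are saved under pics/ and viewed, at most 10 in all, crops included, and the job is handed in when it is done.

Besides the shell and the picture viewer there is one more tool, called after ">>>" as name(argument=value, ...) on one line, values as JSON. arm_command: Moves the arm, as the interface text tells. Its arguments: {"type":"object","properties":{"increments":{"type":"string"},"gripper":{"type":"number"},"force":{"type":"number"}},"required":["increments"]}

```bash
mkdir -p pics; ls; cat > h.py <<'E'
from workcell import *
import numpy as np, cv2
def ray(cam,u,v,z):
    c=calibration(cam);R=np.array(c["R"]);t=np.array(c["t"]);K=np.array(c["intrinsics"])
    d=R.T@np.linalg.solve(K,[u,v,1]);o=-R.T@t
    return o+d*(z-o[2])/d[2]
def proj(cam,X):
    c=calibration(cam);p=np.array(c["intrinsics"])@(np.array(c["R"])@np.array(X)+np.array(c["t"]))
    return p[:2]/p[2]
E
python3 - <<'E'
from h import *
for n in("scene","top"):
    f=grab_frame(n);cv2.imwrite(f"pics/{n}0.png",f)
    c=calibration(n);print(n,-np.array(c["R"]).T@c["t"],c["intrinsics"])
    for q in["phone","holder","jig","frame","left_post","right_post","left_latch","right_latch","frame_bar"]:
        print(q,[(round(d["conf"],2),[round(a*b) for a,b in zip(d["bbox"],(640,400,640,400))]) for d in look_for(n,q)[:2]])
print(get_state())
E
```

```text
pics
scene [1.23551329 0.40514855 1.1013601 ] [[448.5832545    0.         313.53726032]
 [  0.         448.5832545  200.27846486]
 [  0.           0.           1.        ]]
phone [(0.68, [367, 210, 33, 35])]
holder [(0.81, [367, 217, 42, 44])]
jig []
frame [(0.63, [240, 166, 45, 46])]
left_post []
right_post [(0.72, [256, 162, 81, 80]), (0.48, [247, 138, 14, 26])]
left_latch [(0.62, [285, 149, 16, 30])]
right_latch [(0.75, [245, 135, 13, 29])]
frame_bar [(0.8, [240, 168, 45, 45]), (0.39, [284, 148, 15, 31])]
top [0.5208226  0.04580473 1.10615387] [[404.85656359   0.         323.93323823]
 [  0.         404.85656359 199.71005807]
 [  0.           0.           1.        ]]
phone [(0.9, [274, 220, 34, 53]), (0.6, [276, 223, 46, 62])]
holder [(0.81, [275, 222, 47, 58])]
jig [(0.89, [415, 207, 95, 109])]
frame [(0.89, [418, 171, 49, 31])]
left_post [(0.85, [396, 245, 11, 39]), (0.52, [171, 240, 32, 51])]
right_post [(0.69, [452, 232, 20, 40])]
left_latch [(0.76, [396, 244, 16, 42]), (0.41, [414, 210, 92, 113])]
right_latch [(0.59, [452, 232, 17, 37]), (0.47, [173, 238, 33, 50])]
frame_bar [(0.83, [418, 171, 50, 37])]
{'clock': 1.0, 'joints': array([ 6.88117789e+01,  1.58075078e+01,  8.62232392e+01, -2.67483724e-03,
        7.79609826e+01, -6.93441698e+00]), 'qd': array([-0.00886433,  0.01027707, -0.01109106,  0.06847405, -0.00298567,
        0.13168331]), 'joint_efforts': array([ 1.41363122e-03, -4.04478228e+01, -2.37503815e+01,  7.01642828e-02,
        2.48569477e-02, -1.65350127e-05]), 'tool_pos': array([0.14163286, 0.55733829, 0.2055052 ]), 'orientation': array([1.79992106e+02, 3.59545435e-03, 1.65746753e+02]), 'contact_force': array([-0.0776717 , -0.35390401, -0.37536078]), 'ft_torque': array([ 0.04056103, -0.00036977,  0.00467842]), 'grasp_force': 0.0, 'finger_gap': 0.09410090465776096}
```

```bash
python3 - <<'E'
import cv2
f=cv2.imread("pics/top0.png");cv2.imwrite("pics/top0b.png",cv2.resize(f[130:290,225:485],(780,480),interpolation=cv2.INTER_CUBIC))
E
```

```text
(no output)
```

View pics/top0.png

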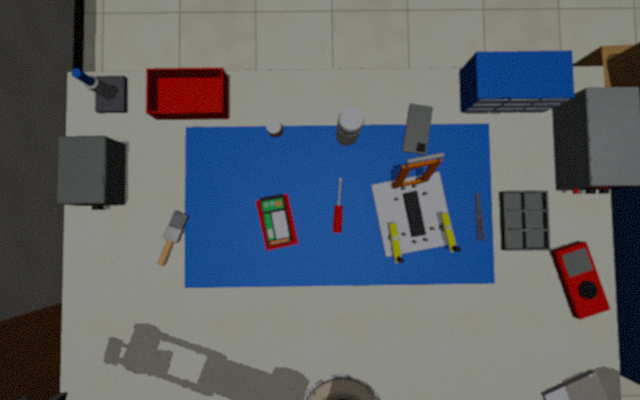

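View pics/top0b.png

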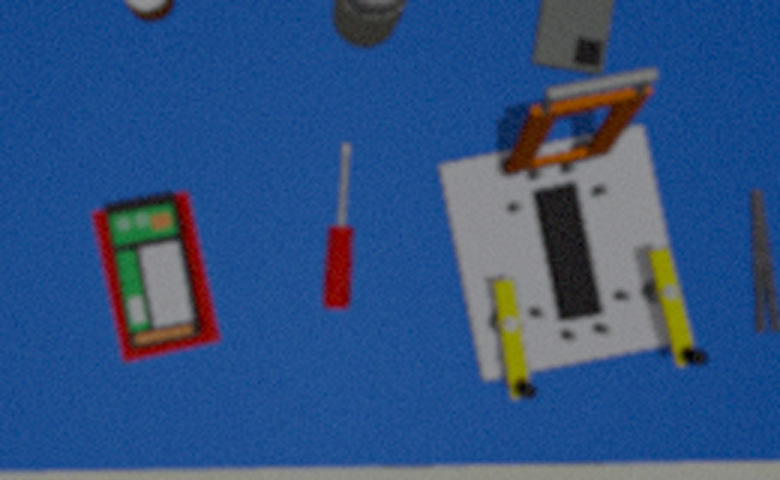

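View pics/scene0.png

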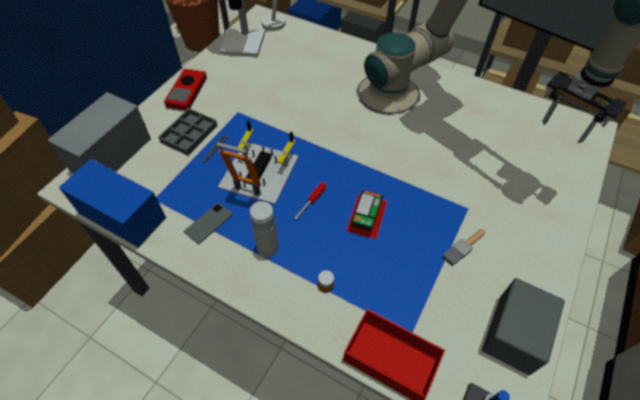

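The top view shows the phone on the holder at about (275,221) px and the jig at (414,213) px with the hinge away from the robot. The frame stands up near (418,171), the posts are near (400,259) and (455,248), the can is at (349,125), and the screwdriver lies between holder and jig. I'll measure by segmenting at the known heights.

```bash
cat >> h.py <<'E'
def fit(cam,f,mask,z,roi,big=True):
    m=np.zeros_like(mask);a,b,c,d=roi;m[b:d,a:c]=mask[b:d,a:c]
    m=cv2.resize(m,None,fx=4,fy=4,interpolation=cv2.INTER_LINEAR)>127
    n,l,s,_=cv2.connectedComponentsWithStats(m.astype(np.uint8))
    k=1+np.argmax(s[1:,4]);v,u=np.nonzero(l==k)
    P=np.array([ray(cam,(x+.5)/4-.5,(y+.5)/4-.5,z)[:2] for x,y in zip(u,v)])*1000
    r=cv2.minAreaRect(P.astype(np.float32));return [np.round(q,1) for q in r]+[P.mean(0).round(1)]
E
python3 - <<'E'
from h import *
f=cv2.imread("pics/top0.png");h=cv2.cvtColor(cv2.GaussianBlur(f,(3,3),0),cv2.COLOR_BGR2HSV);H,S,V=cv2.split(h)
g=lambda m:(m*255).astype(np.uint8)
blue=(H>95)&(H<130)&(S>100)
red=((H<6)|(H>172))&(S>150)
print("holder",fit("top",f,g(~blue),.004,(250,185,305,255)))
print("phone",fit("top",f,g(~blue&~red),.044,(250,185,305,255)))
yel=(H>20)&(H<35)&(S>150)
print("L",fit("top",f,g(yel),.0595,(380,215,405,262)))
print("R",fit("top",f,g(yel),.0595,(435,205,465,255)))
print("ped",fit("top",f,g(V<60),.034,(398,188,430,240)))
print("plate",fit("top",f,g(~blue&(S<70)|yel|((V<60))),.008,(365,185,465,262)))
og=(H>6)&(H<18)&(S>130)
print("bar",fit("top",f,g((S<60)&(V>80)&(~og)),.23,(395,145,450,168)))
E
```

```text
Traceback (most recent call last):
  File "h.py", line 15, in fit
    P=np.array([ray(cam,(x+.5)/4-.5,(y+.5)/4-.5,z)[:2] for x,y in zip(u,v)])*1000
                ~~~^^^^^^^^^^^^^^^^^^^^^^^^^^^^^^^
  File "h.py", line 4, in ray
    c=calibration(cam);R=np.array(c["R"]);t=np.array(c["t"]);K=np.array(c["intrinsics"])
ValueError: time passes only in moves, steps and waits
```

```bash
sed -i 's/^def ray/from functools import lru_cache\ncalibration=lru_cache(calibration)\ndef ray/' h.py
cat > m.py <<'E'
from h import *
f=cv2.imread("pics/top0.png");h=cv2.cvtColor(cv2.GaussianBlur(f,(3,3),0),cv2.COLOR_BGR2HSV);H,S,V=cv2.split(h)
g=lambda m:(m*255).astype(np.uint8)
blue=(H>95)&(H<130)&(S>100)
red=((H<6)|(H>172))&(S>150)
print("holder",fit("top",f,g(~blue),.004,(250,185,305,255)))
print("phone",fit("top",f,g(~blue&~red),.044,(250,185,305,255)))
yel=(H>20)&(H<35)&(S>150)
print("L",fit("top",f,g(yel),.0595,(380,215,405,262)))
print("R",fit("top",f,g(yel),.0595,(435,205,465,255)))
print("ped",fit("top",f,g(V<60),.034,(398,188,430,240)))
print("plate",fit("top",f,g(~blue&(S<70)|yel|((V<60))),.008,(365,185,465,262)))
og=(H>6)&(H<18)&(S>130)
print("bar",fit("top",f,g((S<60)&(V>80)&(~og)),.23,(395,145,450,168)))
E
python3 m.py
```

```text
holder [array([523.8, 169.4]), array([143.8,  94.1]), np.float64(11.9), array([523.2, 169.5])]
phone [array([523.7, 164.9]), array([138.6,  90.7]), np.float64(11.9), array([525.6, 167.2])]
L [array([ 447.7, -143.8]), array([54.1, 16.9]), np.float64(8.2), array([ 448.2, -143.5])]
R [array([ 473.6, -284.3]), array([58.5, 17.6]), np.float64(13.4), array([ 474.3, -283.8])]
ped [array([ 541.1, -197.4]), array([115.6,  36.5]), np.float64(10.0), array([ 540.9, -197.4])]
plate [array([ 531.1, -206.3]), array([219.7, 201.1]), np.float64(10.4), array([ 529.8, -199.6])]
bar [array([ 658.3, -180.6]), array([12.9, 78.1]), np.float64(8.2), array([ 658.4, -181.8])]
```

```bash
cat > m2.py <<'E'
exec(open("m.py").read().split("print(\"holder")[0])
yel=(H>20)&(H<36)&(S>110)&(V>90)
print("L",fit("top",f,g(yel),.0595,(380,210,410,268)))
print("R",fit("top",f,g(yel),.0595,(430,200,470,258)))
red=((H<10)|(H>165))&(S>130)&(f[...,2]>f[...,1]*2.2)
m=g(~blue&~red); print("phone",fit("top",f,m,.044,(255,190,297,252)))
for n,z,c in(("phone",.044,[(105,207),(174,197),(200,338),(132,350)]),("plate",.008,[(440,163),(643,126),(690,345),(484,381)]),("posts",.1,[(530,389),(700,356)]),("bar",.233,[(548,95),(658,73)]),("pins",.04,[(513,207),(599,190),(536,313),(621,295),(568,334),(601,328)])):
    P=np.array([ray("top",u/3+225-.33,v/3+130-.33,z)[:2] for u,v in c])*1000; print(n,P.round().tolist(),P.mean(0).round(1))
v=f[195:250:3,255:297:3];print()
k=np.hstack([f[190:252,250:302],cv2.cvtColor(m[190:252,250:302],cv2.COLOR_GRAY2BGR),cv2.cvtColor(g(yel)[190:252,380:470],cv2.COLOR_GRAY2BGR),f[190:252,380:470]])
k2=cv2.resize(k,None,fx=2.8,fy=2.8,interpolation=cv2.INTER_NEAREST);cv2.imwrite("pics/k.png",k2)
E
python3 m2.py
```

```text
L [array([ 452.1, -143.6]), array([51.2, 19.4]), np.float64(8.2), array([ 451.9, -143.4])]
R [array([ 493.4, -279.9]), array([99.1, 19.5]), np.float64(13.1), array([ 495.9, -278.9])]
phone [array([523.7, 165. ]), array([138.6,  90.7]), np.float64(11.9), array([526.6, 167.7])]
phone [[585.0, 209.0], [593.0, 148.0], [470.0, 127.0], [460.0, 186.0]] [526.7 167.4]
plate [[623.0, -90.0], [655.0, -275.0], [456.0, -312.0], [426.0, -126.0]] [ 540.  -200.7]
posts [[427.0, -149.0], [452.0, -290.0]] [ 439.6 -219.6]
bar [[651.0, -141.0], [666.0, -221.0]] [ 658.4 -181.3]
pins [[581.0, -149.0], [595.0, -225.0], [487.0, -167.0], [502.0, -242.0], [469.0, -195.0], [474.0, -224.0]] [ 517.9 -200.6]
```

View pics/k.png

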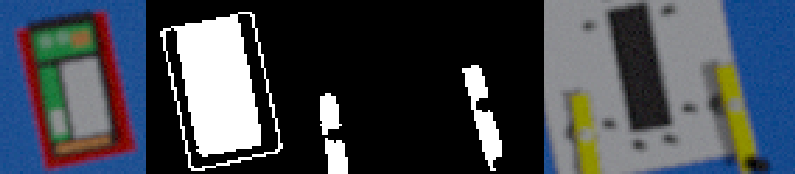

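The mask views confirm the phone in pixels. Position estimates, cross-checked against the given sizes:

| Item | Position / angle |
|---|---|
| Phone | (527,167), yaw about 11° |
| Seat | (541,-197), yaw about 10.4° (pin spacing 96x77 agrees) |
| Frame | about 1.77 rad |
| Posts | (427,-149) and (452,-290) |

Setting out.

```bash
cat > d.py <<'E'
# usage: d.py x y z yaw  -> increments (mm in tool axes at target yaw) and turn
import sys
from h import *
s=get_state();p=s["tool_pos"]*1000;y=s["orientation"][2]
X=list(map(float,sys.argv[1:5]));a=np.radians(X[3]);d=np.array(X[:3])-p
print("turn",round(float(np.radians((y-X[3]+180)%360-180)),3),"dx",round(d[0]*np.cos(a)+d[1]*np.sin(a),1),"dy",round(d[0]*np.sin(a)-d[1]*np.cos(a),1),"dz",round(-d[2],1),"| clock",round(s["clock"],2),p.round(1),y.round(2),s["contact_force"].round(1),s["finger_gap"].round(4),s["joints"].round())
E
```

>>> arm_command(increments="0 0 20 -0.11;0 0 20 -0.11;0 0 20 -0.11;0 0 20 -0.11;-19 -28.5 0 0;-19 -28.5 0 0;-19 -28.5 0 0;-19 -28.5 0 0;-19 -28.5 0 0;-19 -28.5 0 0;-19 -28.5 0 0;-19 -28.5 0 0", gripper=1)

```text
clock: 2.0
tool_pos: [0.3351, 0.3612, 0.1257]
orientation: [180.0, 0.0, -169.0]
contact_force: [-0.1, 0.3, 1.7]
finger_gap: 0.0939
grasp_force: 0.0
```

>>> arm_command(increments="-19 -28.5 0 0;-19 -28.5 0 0;-19 -28.5 0 0;-19 -28.5 0 0;-19 -28.5 0 0;-19 -28.5 0 0;-19 -28.5 0 0;-19 -28.5 0 0;0 0 0 0;0 0 0 0")

```text
clock: 2.83
tool_pos: [0.5278, 0.1662, 0.1253]
orientation: [180.0, -0.0, -169.2]
contact_force: [-0.3, 0.2, 0.5]
finger_gap: 0.0942
grasp_force: 0.0
```

```bash
python3 d.py 526.7 167.4 22 191; python3 - <<'E'
from h import *
f=grab_frame("top");cv2.imwrite("pics/t1.png",f)
cv2.imwrite("pics/t1b.png",cv2.resize(f[170:270,225:325],(600,600),interpolation=cv2.INTER_CUBIC))
E
```

```text
Traceback (most recent call last):
  File "d.py", line 6, in <module>
    print("turn",round(float(np.radians((y-X[3]+180)%360-180)),3),"dx",round(d[0]*np.cos(a)+d[1]*np.sin(a),1),"dy",round(d[0]*np.sin(a)-d[1]*np.cos(a),1),"dz",round(-d[2],1),"| clock",round(s["clock"],2),p.round(1),y.round(2),s["contact_force"].round(1),s["finger_gap"].round(4),s["joints"].round())
                                                                                                                                                                                                                                                              ^^^^^^^^^^^^^^^^^^^^^
AttributeError: 'float' object has no attribute 'round'
```

View pics/t1b.png

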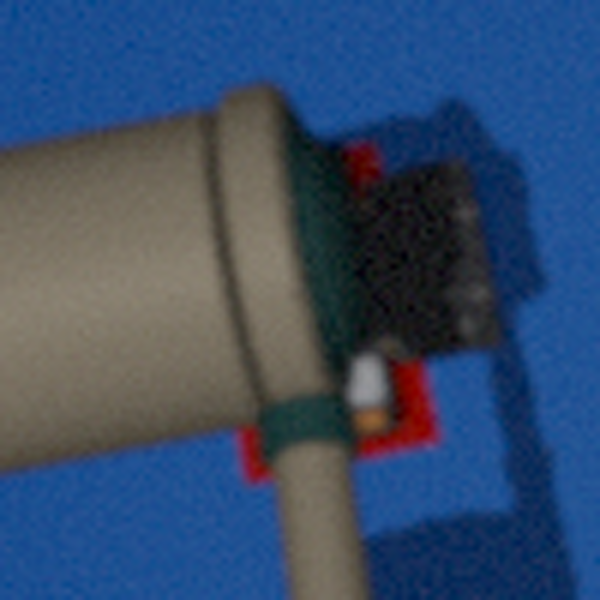

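The arm hides the phone in this view, with only the holder edges near (258,247) px showing. The measured offset is under 2 mm and each finger has 16 mm of clearance, so I'm descending.

>>> arm_command(increments="0 1 25 0;0 0 25 0;0 0 23 0;0 0 15 0;0 0 10 0;0 0 5 0;0 0 0 0;0 0 0 0")

```text
clock: 3.55
tool_pos: [0.5267, 0.169, 0.0231]
orientation: [180.0, 0.1, -169.0]
contact_force: [-0.5, -0.4, 0.1]
finger_gap: 0.0938
grasp_force: 0.0
```

>>> arm_command(increments="0 0 0 0;0 0 0 0;0 0 0 0;0 0 0 0;0 0 0 0;0 0 0 0;0 0 0 0;0 0 0 0;0 0 0 0", gripper=-0.3, force=15)

```text
clock: 4.3
tool_pos: [0.5268, 0.1683, 0.0228]
orientation: [-180.0, 0.0, -169.0]
contact_force: [-0.1, -0.3, 4.3]
finger_gap: 0.062
grasp_force: 15.0
```

```bash
sed -i 's/s\["finger_gap"\].round(4)/s["finger_gap"],s["grasp_force"]/; s/y.round(2)/round(y,2)/' d.py; python3 d.py 541 -197 130 190.4
```

```text
turn 0.01 dx 52.0 dy -361.9 dz -107.2 | clock 4.3 [526.8 168.3  22.8] -169.04 [-0.1 -0.3  4.3] 0.06201393381155365 14.988266676664352 [ 11.  23. 104.  -0.  53. -90.]
```

>>> arm_command(increments="0 0 -8 0;0 0 -18 0;0 0 -25 0;0 0 -28 0;0 0 -28 0.01;3 -20 0 0;5 -30 0 0;5 -30 0 0;5 -30 0 0;5 -32 0 0;5 -32 0 0;5 -32 0 0")

```text
clock: 5.3
tool_pos: [0.5306, -0.0413, 0.1295]
orientation: [180.0, -0.0, -169.6]
contact_force: [0.8, -0.0, -1.4]
finger_gap: 0.0619
grasp_force: 15.0
```

>>> arm_command(increments="5 -32 0 0;5 -32 0 0;5 -32 0 0;4 -30 0 0;0 -20 0 0;0 -10 0 0;0 0 0 0;0 0 0 0;0 0 0 0")

```text
clock: 6.05
tool_pos: [0.5401, -0.1954, 0.1292]
orientation: [179.9, -0.0, -169.6]
contact_force: [0.1, -0.6, -1.8]
finger_gap: 0.062
grasp_force: 15.0
```

```bash
python3 d.py 541 -197 25 190.4; python3 - <<'E'
from h import *
f=grab_frame("scene");cv2.imwrite("pics/s1.png",f)
cv2.imwrite("pics/s1b.png",cv2.resize(f[80:220,180:340],(800,600)[:1]+(600,) if 0 else (685,600),interpolation=cv2.INTER_CUBIC))
E
```

```text
turn 0.0 dx -0.6 dy -1.7 dz 104.2 | clock 6.05 [ 540.1 -195.4  129.2] -169.58 [ 0.1 -0.6 -1.8] 0.06198910256587375 14.987118691205978 [ -27.   19.   93.    0.   68. -127.]
```

View pics/s1b.png

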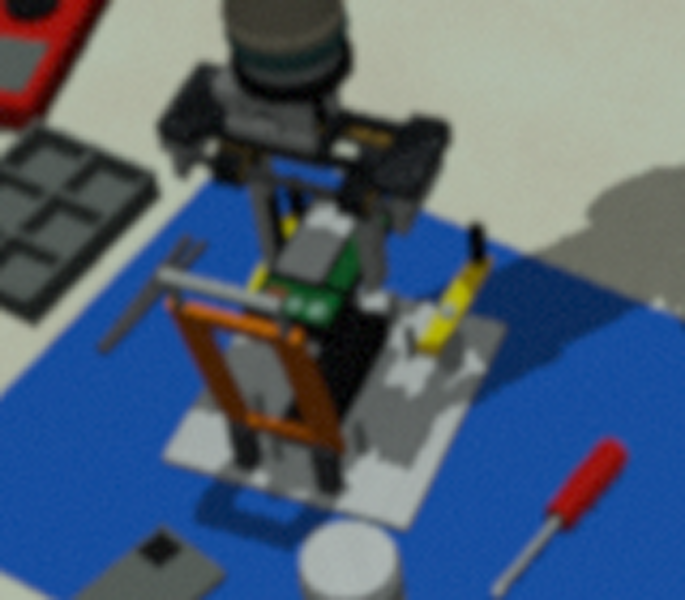

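The phone is held level over the pedestal, with the frame upright in front of it. Lowering now with force checks.

>>> arm_command(increments="-0.5 -1.5 22 0;0 0 25 0;0 0 20 0;0 0 10 0;0 0 5 0;0 0 4 0;0 0 0 0;0 0 0 0")

```text
clock: 6.77
tool_pos: [0.5421, -0.1985, 0.0443]
orientation: [-179.9, 0.1, -169.6]
contact_force: [-0.7, -0.2, -1.3]
finger_gap: 0.062
grasp_force: 15.0
```

>>> arm_command(increments="0 0 4 0;0 0 4 0;0 0 3 0;0 0 3 0;0 0 0 0;0 0 0 0")

```text
clock: 7.27
tool_pos: [0.5412, -0.1984, 0.0292]
orientation: [180.0, -0.0, -169.6]
contact_force: [0.3, 0.0, -1.3]
finger_gap: 0.0623
grasp_force: 15.0
```

```bash
python3 d.py 541 -197 23 190.4
```

```text
turn -0.0 dx -0.1 dy 1.4 dz 6.2 | clock 7.27 [ 541.2 -198.4   29.2] -169.62 [ 0.3  0.  -1.3] 0.06233437822030111 14.987060576677322 [ -27.   25.  100.    0.   55. -127.]
```

>>> arm_command(increments="0 1 2 0;0 0 2 0;0 0 1.5 0;0 0 0 0;0 0 0 0")

```text
clock: 7.68
tool_pos: [0.5411, -0.1974, 0.0238]
orientation: [180.0, -0.0, -169.6]
contact_force: [-0.1, 0.1, -0.7]
finger_gap: 0.0618
grasp_force: 15.0
```

>>> arm_command(increments="0 0 0.5 0;0 0 0 0;0 0 0 0")

```text
clock: 7.93
tool_pos: [0.5412, -0.1974, 0.0235]
orientation: [180.0, 0.0, -169.6]
contact_force: [0.4, 0.8, -1.1]
finger_gap: 0.0617
grasp_force: 15.0
```

>>> arm_command(increments="0 0 0.7 0;0 0 0 0;0 0 0.5 0;0 0 0 0")

```text
clock: 8.27
tool_pos: [0.5414, -0.1975, 0.0228]
orientation: [-180.0, 0.0, -169.6]
contact_force: [-1.6, 0.5, 3.5]
finger_gap: 0.0618
grasp_force: 15.0
```

>>> arm_command(increments="0 0 0 0;0 0 0 0;0 0 0 0;0 0 0 0;0 0 0 0;0 0 0 0", gripper=0.7)

```text
clock: 8.77
tool_pos: [0.5412, -0.1974, 0.0221]
orientation: [180.0, -0.0, -169.6]
contact_force: [0.3, 0.5, -0.1]
finger_gap: 0.0798
grasp_force: 0.0
```

>>> arm_command(increments="0 0 -5 0;0 0 -12 0;0 0 -20 0;0 0 -30 0;0 0 -35 0;0 0 -35 0;0 0 -35 0;0 0 -35 0;-5 -25 -10 0;0 -38 0 0;0 -38 0 0;0 -38 0 0")

```text
clock: 9.77
tool_pos: [0.5715, -0.3344, 0.2406]
orientation: [-179.9, 0.1, -169.6]
contact_force: [0.2, 0.1, -0.3]
finger_gap: 0.0795
grasp_force: 0.0
```

>>> arm_command(increments="0 0 -5 0.12;0 0 -5 0.12;0 0 -5 0.12;0 0 -5 0.12;0 0 -5 0.12;0 0 -5 0.12;0 0 -5 0.12;0 0 0 0.12;0 0 0 0.12;0 0 0 0.12;0 0 0 0.12;0 0 0 0.12", gripper=-0.3)

```text
clock: 10.77
tool_pos: [0.571, -0.3332, 0.2745]
orientation: [180.0, -0.0, 107.5]
contact_force: [-0.2, 0.3, -0.0]
finger_gap: 0.0331
grasp_force: 0.0
```

>>> arm_command(increments="0 0 0 0.12;0 0 0 0;0 0 0 0")

```text
clock: 11.02
tool_pos: [0.5711, -0.3332, 0.2744]
orientation: [180.0, -0.0, 101.2]
contact_force: [0.2, 0.8, -0.1]
finger_gap: 0.0329
grasp_force: 0.0
```

```bash
python3 d.py 658 -181 280 100.4; python3 - <<'E'
from h import *
a=grab_frame("top");b=grab_frame("scene");cv2.imwrite("pics/t2.png",a);cv2.imwrite("pics/s2.png",b)
A=cv2.resize(a[140:280,350:490],(400,400),interpolation=cv2.INTER_CUBIC);B=cv2.resize(b[90:230,190:330],(400,400),interpolation=cv2.INTER_CUBIC)
cv2.imwrite("pics/c2.png",np.hstack([A,B]))
E
```

```text
turn 0.014 dx 134.0 dy 113.0 dz -5.6 | clock 11.02 [ 571.1 -333.2  274.4] 101.18 [ 0.2  0.8 -0.1] 0.032943767514043036 0.0 [-36.  22.  67.   0.  91. -47.]
```

View pics/c2.png

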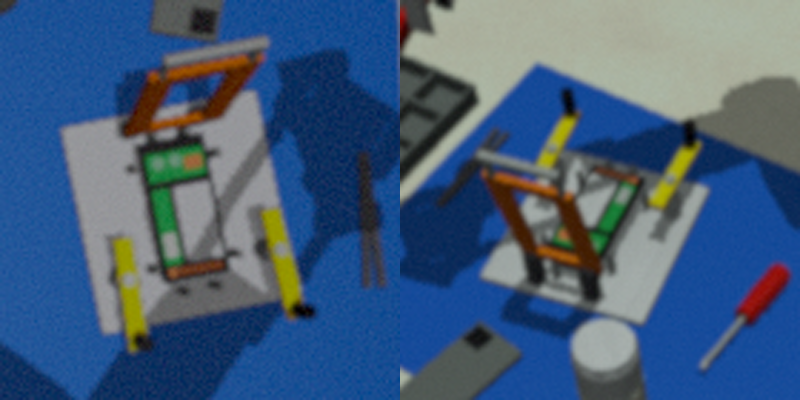

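The phone lies between the pins, centred at about (190,205) in the left crop, and the bar is where I measured it, with its midpoint at top px (426,158). Going over the bar next.

>>> arm_command(increments="20 17 0 0.014;27 23 0 0;27 23 0 0;27 23 0 0;23 19 0 0;10 8 0 0;0 0 0 0;0 0 12 0;0 0 16 0;0 0 15 0;0 0 10 0;0 0 0 0")

```text
clock: 12.12
tool_pos: [0.6563, -0.1824, 0.2186]
orientation: [-179.7, -0.1, 100.1]
contact_force: [0.0, 0.5, -0.0]
finger_gap: 0.033
grasp_force: 0.0
```

>>> arm_command(increments="0 0 0 0;0 0 0 0;0 0 0 0;0 0 0 0;0 0 0 0;0 0 0 0", gripper=-1, force=8)

```text
clock: 12.62
tool_pos: [0.6587, -0.1817, 0.2223]
orientation: [179.9, 0.1, 100.2]
contact_force: [-0.5, -0.9, 3.3]
finger_gap: 0.0097
grasp_force: 8.0
```

```bash
python3 d.py 541 -197 221 100.4
```

```text
turn -0.003 dx 6.2 dy -118.6 dz 1.3 | clock 12.62 [ 658.7 -181.7  222.3] 100.2 [-0.5 -0.9  3.3] 0.009695579057473385 8.000764846801758 [-21.  25.  70.  -0.  85. -31.]
```

>>> arm_command(increments="0 -11.8 -1.7 0;0 -11.7 -1.6 0;0 -11.9 -0.3 0;0 -11.8 -0.1 0;0 -23.6 2.6 0;0 -23.1 5.5 0;0 -22.2 8.3 0;0 -21 11 0;0 -19.5 13.6 0;0 0 0 0")

```text
clock: 13.45
tool_pos: [0.4982, -0.2089, 0.1818]
orientation: [-179.6, -0.1, 100.1]
contact_force: [-2.5, -2.0, 0.8]
finger_gap: 0.0097
grasp_force: 8.0
```

```bash
python3 d.py 541 -197 34.5 100.4
```

```text
turn -0.005 dx 4.0 dy 44.2 dz 147.3 | clock 13.45 [ 498.2 -208.9  181.8] 100.11 [-2.5 -2.   0.8] 0.009722214103621328 8.00239808857441 [-30.  14.  92.  -0.  74. -40.]
```

>>> arm_command(increments="0 -17.6 15.9 0;0 -15.5 17.9 0;0 -13.2 19.8 0;0 -10.6 21.2 0;0 -7.9 22.4 0;0 -2.5 11.6 0;0 -2.5 11.6 0;0 -1 11.8 0;0 -1 11.8 0;0 0 3 0;0 0 0 0;0 0 0 0")

```text
clock: 14.45
tool_pos: [0.4333, -0.2214, 0.0371]
orientation: [-179.9, -0.1, 100.2]
contact_force: [-0.4, -0.5, -1.5]
finger_gap: 0.0097
grasp_force: 8.0
```

```bash
python3 d.py 541 -197 34.5 100.4
```

```text
turn -0.003 dx 4.5 dy 110.3 dz 2.6 | clock 14.45 [ 433.3 -221.4   37.1] 100.21 [-0.4 -0.5 -1.5] 0.009737851932016931 7.997379899024963 [-35.  18. 111.  -0.  52. -45.]
```

>>> arm_command(increments="0 0 1 0;0 0 1 0;0 0 1 0;0 0 0 0;0 0 0 0")

```text
clock: 14.87
tool_pos: [0.4334, -0.2214, 0.0349]
orientation: [-180.0, -0.0, 100.2]
contact_force: [-2.2, 0.7, 6.2]
finger_gap: 0.0095
grasp_force: 8.0
```

>>> arm_command(increments="0 0 0 0;0 0 0 0;0 0 0 0;0 0 -15 0;0 0 -20 0;0 0 -5 0;0 0 0 0", gripper=-0.57)

```text
clock: 15.45
tool_pos: [0.4348, -0.2224, 0.0752]
orientation: [179.8, 0.1, 100.2]
contact_force: [-0.4, -0.4, -0.8]
finger_gap: 0.0205
grasp_force: 0.0
```

>>> arm_command(increments="0 0 0 0;0 0 0 0;0 0 0 0;0 0 8 0;0 0 4 0;0 0 2 0;0 0 2 0;0 0 0 0", gripper=-1)

```text
clock: 16.12
tool_pos: [0.4332, -0.2214, 0.0572]
orientation: [-179.9, -0.1, 100.2]
contact_force: [-0.1, 0.1, -0.4]
finger_gap: 0.0007
grasp_force: 0.0
```

>>> arm_command(increments="0 0 2 0;0 0 1 0;0 0 1 0;0 0 1 0;0 0 0 0;0 0 0 0")

```text
clock: 16.62
tool_pos: [0.4337, -0.2218, 0.0543]
orientation: [180.0, 0.0, 100.2]
contact_force: [-3.1, 0.5, 10.0]
finger_gap: 0.0007
grasp_force: 4.9
```

The frame is at its stop: the bar top reads 54.3 mm under 10 N. Next is the left post.

>>> arm_command(increments="0 0 -15 0;0 0 -25 0;0 0 -25 0;22 2 0 0;30 2 0 0;22 2 0 0;0 0 0 0;0 0 12 0;0 0 18 0;0 0 14 0;0 0 0 0;0 0 0 0", gripper=0)

```text
clock: 17.62
tool_pos: [0.4261, -0.1481, 0.0736]
orientation: [-179.9, -0.0, 100.2]
contact_force: [-1.2, 0.3, 0.7]
finger_gap: 0.0469
grasp_force: 0.0
```

>>> arm_command(increments="0 0 0 0;0 0 0 0;0 0 0 0;0 0 0 0;0 0 0 0;0 0 0 0;0 0 0 0", gripper=-1, force=15)

```text
clock: 18.2
tool_pos: [0.4251, -0.1478, 0.0742]
orientation: [-179.9, -0.0, 100.2]
contact_force: [-4.5, -0.6, 5.3]
finger_gap: 0.0137
grasp_force: 15.0
```

```bash
python3 d.py 541 -197 72 100.4
```

```text
turn -0.003 dx -69.3 dy 105.2 dz 2.2 | clock 18.2 [ 425.1 -147.8   74.2] 100.24 [-4.5 -0.6  5.3] 0.013662053116094754 15.00566840171814 [-28.  12. 112.  -0.  56. -38.]
```

>>> arm_command(increments="8.6 0.7 0 0;8.4 2 0 0;8 3.3 0 0;7.3 4.5 0 0;6.6 5.6 0 0;5.6 6.6 0 0;4.5 7.3 0 0;3.3 8 0 0;2 8.4 0 0;0.7 8.6 0 0;0 1 0 0;0 0 0 0")

```text
clock: 19.2
tool_pos: [0.4689, -0.0812, 0.0732]
orientation: [-179.7, -0.3, 100.2]
contact_force: [-6.0, 3.5, 4.5]
finger_gap: 0.0134
grasp_force: 15.0
```

>>> arm_command(increments="0 1 0 0;0 1 0 0;0 0 0 0;0 0 0 0")

```text
clock: 19.53
tool_pos: [0.469, -0.0812, 0.0732]
orientation: [-179.5, -0.3, 100.2]
contact_force: [-7.6, 2.0, 5.8]
finger_gap: 0.0137
grasp_force: 15.0
```

```bash
python3 d.py 541 -197 72 100.4
```

```text
turn -0.003 dx -126.9 dy 49.9 dz 1.2 | clock 19.53 [469.  -81.2  73.2] 100.21 [-7.6  2.   5.8] 0.013673249324023352 15.008738189935684 [-18.  14. 109.   0.  57. -28.]
```

>>> arm_command(increments="0 0 0 0;0 0 0 0;0 0 0 0;0 0 -10 0;0 0 -20 0;0 0 -20 0;-22 -6 0 0;-36 -10 0 0;-36 -10 0 0;-36 -10 0 0;-36 -10 0 0;-36 -11 0 0", gripper=0)

```text
clock: 20.53
tool_pos: [0.4543, -0.2945, 0.1243]
orientation: [179.9, 0.1, 100.2]
contact_force: [0.6, 0.7, -0.1]
finger_gap: 0.0472
grasp_force: 0.0
```

```bash
python3 d.py 451.6 -290.2 73 100.4
```

```text
turn -0.004 dx 4.7 dy -1.9 dz 51.3 | clock 20.53 [ 454.3 -294.5  124.3] 100.2 [ 0.6  0.7 -0.1] 0.04720243653175621 0.0 [-40.  16.  98.   0.  66. -51.]
```

>>> arm_command(increments="0 0 0 0;0 0 0 0;0 0 15 0;0 0 20 0;0 0 15 0;0 0 0 0;0 0 0 0")

```text
clock: 21.12
tool_pos: [0.4535, -0.2907, 0.0736]
orientation: [-180.0, -0.1, 100.3]
contact_force: [-0.0, -0.6, 0.3]
finger_gap: 0.0473
grasp_force: 0.0
```

>>> arm_command(increments="0 0 0 0;0 0 0 0;0 0 0 0;0 0 0 0;0 0 0 0;0 0 0 0;0 0 0 0", gripper=-1)

```text
clock: 21.7
tool_pos: [0.4515, -0.2926, 0.0744]
orientation: [-179.8, 0.0, 100.3]
contact_force: [-4.7, -1.0, 5.2]
finger_gap: 0.0134
grasp_force: 15.0
```

```bash
python3 d.py 541 -197 73 100.4
```

```text
turn -0.003 dx 77.9 dy 105.3 dz 1.4 | clock 21.7 [ 451.5 -292.6   74.4] 100.25 [-4.7 -1.   5.2] 0.013444754370415632 14.996906518936157 [-40.  19. 102.  -0.  59. -50.]
```

>>> arm_command(increments="-8.4 1.5 0 0;-8 3.3 0 0;-7.3 4.5 0 0;-6.6 5.6 0 0;-5.6 6.6 0 0;-4.5 7.3 0 0;-3.3 8 0 0;-2 8.4 0 0;-0.7 8.6 0 0;0 1 0 0;0 0 0 0;0 0 0 0")

```text
clock: 22.7
tool_pos: [0.5174, -0.3437, 0.0757]
orientation: [-180.0, 1.6, 100.4]
contact_force: [-2.2, -28.1, -6.8]
finger_gap: 0.0102
grasp_force: 20.0
```

>>> arm_command(increments="0 1 0 0;0 1 0 0;0 0 0 0;0 0 0 0")

```text
clock: 23.03
tool_pos: [0.5175, -0.3437, 0.0757]
orientation: [-179.8, 1.6, 100.4]
contact_force: [-6.5, -29.3, -4.5]
finger_gap: 0.0097
grasp_force: 20.1
```

```bash
python3 d.py 541 -197 73 100.4
```

```text
turn 0.001 dx 140.1 dy 49.6 dz 2.7 | clock 23.03 [ 517.5 -343.7   75.7] 100.44 [ -6.5 -29.3  -4.5] 0.009740671177152958 20.084763445664606 [-39.  25.  92.  -1.  62. -49.]
```

The grip slid off-centre on the right post: the gap is 9.7 mm and there is a 28 N side force. I'll release, rise and look.

>>> arm_command(increments="0 0 0 0;0 0 0 0;0 0 0 0;0 0 -10 0;0 0 -20 0;0 0 -20 0;-20 0 0 0;-30 0 -20 0;-30 0 -20 0;0 0 0 0", gripper=0)

```text
clock: 23.87
tool_pos: [0.535, -0.4128, 0.1687]
orientation: [179.6, 0.6, 100.1]
contact_force: [1.4, -1.2, 0.4]
finger_gap: 0.047
grasp_force: 0.0
```

```bash
python3 d.py 541 -197 73 100.4; python3 - <<'E'
from h import *
a=grab_frame("top");b=grab_frame("scene");cv2.imwrite("pics/t3.png",a);cv2.imwrite("pics/s3.png",b)
for c in("top","scene"):
  for q in("right_post","right_latch"):print(c,q,[(round(d["conf"],2),[round(a*b,1) for a,b in zip(d["bbox"],(640,400,640,400))]) for d in look_for(c,q)[:2]])
A=cv2.resize(a[160:270,360:470],(400,400),interpolation=cv2.INTER_CUBIC);B=cv2.resize(b[100:200,200:300],(400,400),interpolation=cv2.INTER_CUBIC)
cv2.imwrite("pics/c3.png",np.hstack([A,B]))
E
```

```text
turn -0.005 dx 211.2 dy 44.9 dz 95.7 | clock 23.87 [ 535.  -412.8  168.7] 100.11 [ 1.4 -1.2  0.4] 0.04704899972265042 0.0 [-44.  25.  77.  -0.  77. -54.]
top right_post [(0.71, [455.3, 226.2, 40.6, 15.1])]
top right_latch [(0.7, [456.1, 226.4, 45.1, 10.3]), (0.69, [424.5, 213.4, 113.2, 87.6])]
scene right_post [(0.79, [239.1, 141.3, 34.4, 15.0])]
scene right_latch [(0.6, [215.3, 145.6, 17.2, 24.0]), (0.5, [237.4, 136.8, 27.9, 21.1])]
```

View pics/c3.png

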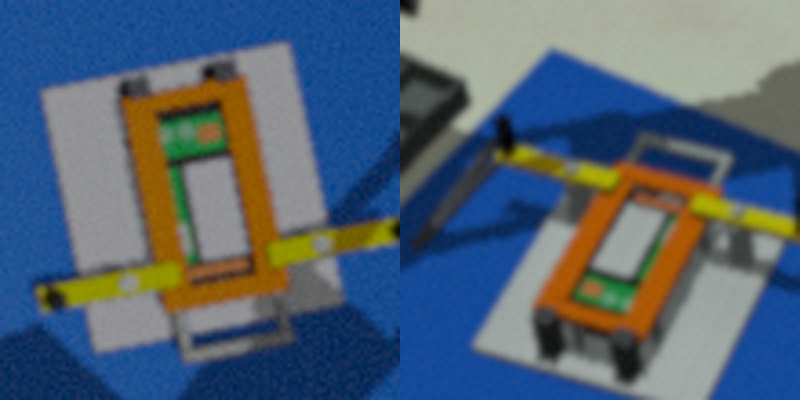

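Both turnbuttons appear to lie across the frame, with noses at about (180,275) and (272,250) in the top crop. Measuring their angles.

```bash
python3 - <<'E'
from h import *
f=cv2.imread("pics/t3.png");H,S,V=cv2.split(cv2.cvtColor(cv2.GaussianBlur(f,(3,3),0),cv2.COLOR_BGR2HSV))
m=(((H>20)&(H<36)&(S>110)&(V>60))*255).astype(np.uint8)
for n,r in(("L",(365,225,412,250)),("R",(430,212,485,240))):
    print(n,fit("top",f,m,.0595,r))
    a,b,c,d=r;v,u=np.nonzero(m[b:d,a:c]);P=np.array([ray("top",x+a,y+b,.0595)[:2] for x,y in zip(u,v)])*1000
    l=cv2.fitLine(P.astype(np.float32),cv2.DIST_HUBER,0,.1,.1).ravel();print(np.degrees(np.arctan2(l[1],l[0])),P[:,1].min(),P[:,1].max())
E
```

```text
L [array([ 473.9, -109.3]), array([20.1, 60.9]), np.float64(13.2), array([ 475.7, -111.8])]
-80.92713 -183.50925145516175 -79.74643725279282
R [array([ 511. , -307.6]), array([17.7, 52. ]), np.float64(7.4), array([ 511.2, -308.2])]
-78.72767 -331.6778109533618 -240.28380740870892
```

Both agree with fully across (-79.6°) to within about 1°. The right one slipped during its push, so I'll press its post to the stop with closed fingers to be sure.

>>> arm_command(increments="28 -14 0 0;30 -14 0 0;28 -14 0 0;0 0 25 0;0 0 30 0;0 0 25 0;0 0 14 0;0 0 0 0;0 6 0 0;0 5 0 0;0 2 0 0;0 0 0 0", gripper=-1)

```text
clock: 25.17
tool_pos: [0.4895, -0.3275, 0.0712]
orientation: [179.9, 0.1, 100.2]
contact_force: [0.7, 0.0, -0.1]
finger_gap: 0.0002
grasp_force: 0.0
```

>>> arm_command(increments="0 2 0 0;0 2 0 0;0 0 0 0;0 0 0 0")

```text
clock: 25.5
tool_pos: [0.4919, -0.3264, 0.0701]
orientation: [180.0, 0.0, 100.2]
contact_force: [-0.7, -0.3, 0.4]
finger_gap: 0.0005
grasp_force: 0.0
```

```bash
python3 d.py 541 -197 73 100.4
```

```text
turn -0.003 dx 118.4 dy 71.6 dz -2.9 | clock 25.5 [ 491.9 -326.4   70.1] 100.2 [-0.7 -0.3  0.4] 0.0005027404185659923 0.0 [-40.  23.  96.   0.  61. -51.]
```

>>> arm_command(increments="-5 1 0 0;0 1 0 0;0 1 0 0;0 1 0 0;0 1 0 0;0 0 0 0;0 0 0 0")

```text
clock: 26.08
tool_pos: [0.4952, -0.3319, 0.07]
orientation: [-179.7, 0.1, 100.2]
contact_force: [-5.9, -4.6, 1.9]
finger_gap: 0.0002
grasp_force: 3.5
```

```bash
python3 d.py 541 -197 73 100.4
```

```text
turn -0.003 dx 124.4 dy 69.4 dz -3.0 | clock 26.08 [ 495.2 -331.9   70. ] 100.25 [-5.9 -4.6  1.9] 0.00015090417271613338 3.493359312415123 [-40.  24.  95.  -0.  62. -50.]
```

>>> arm_command(increments="0 1 0 0;0 1 0 0;0 0 0 0;0 0 0 0")

```text
clock: 26.42
tool_pos: [0.4954, -0.3318, 0.07]
orientation: [-179.5, 0.1, 100.3]
contact_force: [-10.0, -5.5, 4.5]
finger_gap: 0.0004
grasp_force: 5.5
```

>>> arm_command(increments="0 -5 0 0;0 -8 0 0;0 -8 0 0;0 0 -20 0;0 0 -35 0;0 0 -35 0;0 0 -30 0;-25 0 0 0;-30 0 0 0;-30 0 0 0;0 0 0 0")

```text
clock: 27.33
tool_pos: [0.4947, -0.4227, 0.1895]
orientation: [179.9, 0.2, 100.1]
contact_force: [-0.4, 0.2, 0.9]
finger_gap: 0.0005
grasp_force: 0.0
```

```bash
python3 d.py 541 -197 73 100.4; python3 - <<'E'
from h import *
a=grab_frame("top");b=grab_frame("scene");cv2.imwrite("pics/t4.png",a)
A=cv2.resize(a[115:275,310:490],(450,400),interpolation=cv2.INTER_CUBIC);B=cv2.resize(b[100:240,190:310],(343,400),interpolation=cv2.INTER_CUBIC)
cv2.imwrite("pics/c4.png",np.hstack([A,B]))
E
```

```text
turn -0.006 dx 213.6 dy 86.3 dz 116.5 | clock 27.33 [ 494.7 -422.7  189.5] 100.06 [-0.4  0.2  0.9] 0.0005299578531904626 0.0 [-47.  23.  78.  -0.  79. -57.]
```

View pics/c4.png

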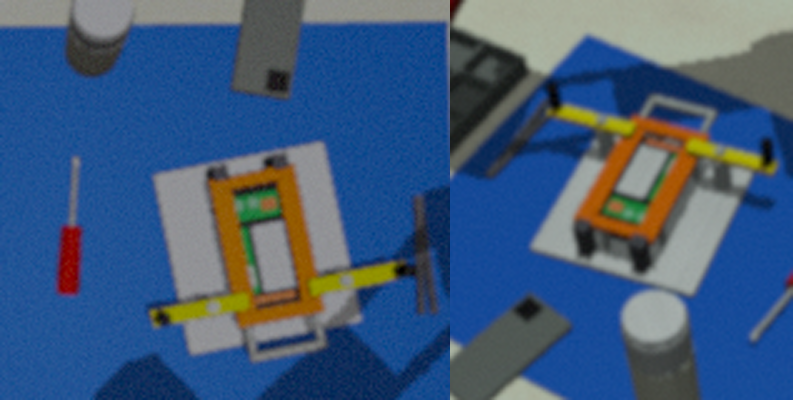

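The picture shows the frame down, both noses over it at about (240,300) and (315,282) in the left crop, and the phone under it. The bystanders are where they were. Handing in.

```bash
python3 -c "
from workcell import *
print(close_job())"
```

```text
the job is handed in; nothing more can be done
None
```

The phone is in the cradle with its open side up, the frame is fully down, both turnbuttons are across at their stops, and the job was handed in at about 27 s (no verdict shown).

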